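# Snug a glued frame by three clicks of a ratchet clamp and hold

## Task

Slide the small roll of tape up off the post on the frame clamp, where it blocks the tail of the lever, and lay it flat in the empty plywood tray. Then draw the lever by its upright knob towards the robot's side for exactly three clicks, never a fourth, and finish while still holding the knob there: the lever springs back if it is let go. Leave everything else on the bench where it is.

Things in the scene. Friction and masses are not known exactly. Their poses are not given: they have to be found in the camera images.
- roll_center (a point): Centre (half-way up) of the small roll of cream masking tape: 62 mm across, hole 26 mm, 45 mm tall, 0.06 to 0.13 kg; z is the roll's axis. It stands loosely over an 18 mm steel post on the clamp, its underside 30 mm over the bench; the post's top is at 95 mm, so its underside must rise above that to come free.
- tray: Empty open plywood tray, 130 x 130 mm outside, 30 mm tall, walls and floor 6 mm, fixed on the bench. Origin: centre of its underside; sides along its x and y.
- clamp: Frame clamp fixed on the bench: steel base plate 12 mm thick (x -80 to 185, y -105 to 140 mm in its frame), a small wooden frame against a fence at its far (+x) side, up to 52 mm tall. Origin: on the bench, on the lever's vertical pivot axis. The tape post stands at x 33, y 95 mm.
- pivot (a point): Top of the lever's pivot, 62 mm over the bench, on the pivot axis. Opposite the knob the lever has a tail, 85 mm from the axis to its end, 52 to 62 mm over the bench. It meets the roll at about 0.3 rad while the roll is on its post; the bare post leaves it free.
- knob_center (a point): Centre of the upright wooden knob at the end of the lever: a vertical cylinder 22 mm across, 48 mm tall (62 to 110 mm over the bench), 150 mm from the pivot axis. At rest it lies at x 51, y -141 mm in the clamp's frame. It moves on a circle about the pivot, clockwise from above (towards -x, the robot). It does not turn on the lever.
- lever (a joint): Turn of the lever about its vertical pivot, rad: 0 at rest on its stop, growing as the knob is drawn clockwise seen from above; at most 1.15. A spring pushes it back with 6 N at the knob at 0 and 8 N at 1 rad; within 0.08 rad before each crest the push rises by 3 to 8 N, then falls to 1 to 3 N below the spring's own (the click). Clicks do not lock.
- click_plate: Brass disc, 148 mm across, under the lever, with five raised radial ridges 0.2 rad apart over which the lever's pawl clicks. Origin: pivot axis, bench height. Its turn varies: with p = its yaw minus the clamp's (-0.12 to 0.12), the crests are passed at lever values 0.22, 0.42, 0.62, 0.82 and 1.02, each minus p. Three clicks: between the third and fourth, best at 0.72 - p.
- glue: White glue bottle, 50 mm wide, 110 mm tall; a bystander.
- mallet: Hammer lying on the bench; a bystander.
- driver: Screwdriver lying on the bench; a bystander.
- strip1: Wooden strip 220 x 26 x 18 mm lying on the bench; a bystander.
- strip2: Wooden strip 200 x 24 x 18 mm lying on the bench; a bystander.
- offcut: Small wooden offcut 50 x 30 x 22 mm between clamp and tray; a bystander.
- big_roll: Large flat tape roll, 110 mm across, 24 mm tall, lying on the bench; a bystander, not the roll to move.
Not all that is in view belongs to the job. What is meant by the tray is not purple, and is the larger of those in its own colour.

How it is judged:
By the outcome, as a careful person would: the job done as asked, in the order asked, and still so for the second after the job is handed in, while the arm keeps its last pose, push and grip.
It also fails if it takes over 72 s, if anything falls off the work surface, if the arm or the gripper's body presses on something with over 40 N, if the wrist force passes 120 N, or if a joint passes its speed limit or range.

## Robot

A 6-joint arm with a two-finger parallel gripper is mounted at the origin on the work surface. World frame = base frame: x ahead of the robot, y to its left, z up, the work surface at z = 0. Lengths are in m, angles in degrees, forces in N, time in s.
With the tool pointing down it reaches from about 0.4 to 0.925 m from the base axis. Payload 3.4 kg.
Tool frame: the origin (TCP) lies at the very end of the fingers, on their centre line; the grasp point (between the pads) lies 19 mm behind it; z points along the fingers, y is the direction in which the jaws open and shut (so a half turn about z gives the same grasp; the last joint's range is limited). The gripper opens to 85 mm and grips with 20 to 120 N. Pads are 22 mm wide; open, the fingers measure 114 mm over their backs; the gripper's body (76 mm by 85 mm) begins 54 mm behind the grasp point. The pads swing forward as they close: fully open they stand 13 mm farther back than shut.
Start: joints at [-74.685, 17.578, 86.31, -0, 76.112, -4.211], TCP at [0.192, -0.542, 0.231] pointing down, gripper open.
Joint ranges: [-179.03, 179.03], [-60, 130.46], [8.19, 133.38], [-81.62, 261.62], [5.75, 156.47], [-153.77, 153.77]. Speed limits (degrees/s): [147.25, 147.25, 180, 180, 180, 180].

## Interface

Orientations are given as a 3x3 rotation matrix whose columns are the frame's x, y, z axes.
In Python, from workcell import r, vision, spotter gives the robot as it stands.
- The arm moves only by the tool send_rows, never from a script. Its argument "plan" is a list that holds one entry, the list of rows, each a list of 6 numbers: the shift along the tool's x, y, z in m, then the turn, a rotation vector about the tool's x, y, z in rad. In form: [[[tx, ty, tz, rx, ry, rz], ...]]. A call has 1 to 5 rows; each row shifts and turns the commanded pose from where the row before left it, along the tool's axes as they then stand; what a row does not reach is not made up. A row lasts 1/12 s, in which the tool goes at most 41.7 mm and 7.16 degrees, less where a joint would pass 70% of its speed; a pose out of reach is approached as far as the arm can. A call with a gripper value outside its range is refused whole. "claw" is the finger opening in m, from 0 to 0.0854, set as the call begins (left out, the last holds). The fingers move at their own pace and stop on an object; the grip force is fixed at half the most. Time passes only in rows, so rows that do not move let the fingers close. It gives the time, the measured TCP pose, the force and the opening at its end, in the units of the state.
- r.read_state(): the state, without advancing time (a new reading comes with each control period).
- vision.read_camera(name): name is "scene" or "top" or "wrist"; returns the picture (400x640x3 uint8, blue, green, red); there is no depth.
- vision.camera_info(name): a dict with "fov_y" (degrees; the focal length in pixels is half the picture's height over the tangent of half this angle, whatever the lens; pixels are square), "cx", "cy" (the principal point, pixels), "distortion" ([k1, k2, p1, p2, k3] as OpenCV has them; the pictures are not rectified), "position" and "rotation" of the camera in the world; the wrist camera has in their place "mount" (4x4, takes a point from camera to tool coordinates, whose origin is the TCP and whose axes are the flange's). Camera axes: x right, y down, z forward; pixel columns grow to the right and rows downward; lengths in m; the calibration is good to about 2 mm. A picture is of the moment at which its call begins: read the wrist's pose just before it. camera_info takes no time and is no camera call.
- r.job_done(): hands the job in, once; it reports no verdict.
Trained networks look in the newest picture that a camera, given by its name, has taken for a name from the list of things; names that differ only in an ending like _2 or _b are one class to them, and where a whole thing is asked for, a point or a joint stands for the part that bears it (a point fixed in the world has none). Each returns a list of dicts, best first, with "score" (0 to 1); they miss things now and then, are a little off and sometimes report something else, mostly with a low value. They report only what shows in the picture. A call takes as long as a camera call. They do not tell look-alikes from the thing itself.
- spotter.outline_of(camera, query): "region" (400x640 bool, what is visible of it) and "extent" ([left, top, right, bottom] in pixels, round what is visible of it).
The state is a dict: "time": time; "joints": joint angles; "joint_velocities": joint speeds; "joint_efforts": joint torques, N m; "tool_pos": TCP position; "ee_rot": TCP orientation; "force": force on the tool from outside, world axes, zero at the start; "moment": the same for the moment, N m; "finger_gap": finger opening in m.
Only numpy, scipy, OpenCV 4.12 (cv2) and the standard library are available. Lean on these libraries where they do the work, as an engineer would, in place of code of your own. Each camera call takes 0.05 s, during which the arm holds its last target. There are 200 camera calls.

## Working session

There is one attempt and no reset: what is moved stays moved. The work goes in short steps, Python scripts to look and compute and a tool call to move; the robot and the scene stay as the last step left them, time stands still between calls to the robot, and variables do not carry over. Pictures are saved under pics/ and viewed, about 8 in all and at most 12, crops included, and the job is handed in when it is done.

Besides the shell and the picture viewer there is one more tool, called after "Call:" by a JSON object that holds its "fn" and its "kwargs", one argument or row to a line. send_rows: Moves the arm, as the interface text tells. Its arguments: {"type":"object","properties":{"plan":{"type":"array","items":{"type":"array","items":{"type":"array","items":{"type":"number"}}}},"claw":{"type":"number"}},"required":["plan"]}

```bash
mkdir -p pics; ls; cat > h.py <<'E'
import numpy as np, cv2
from workcell import r, vision, spotter
def info(n):
    i=vision.camera_info(n); f=200/np.tan(np.radians(i['fov_y'])/2)
    K=np.array([[f,0,i['cx']],[0,f,i['cy']],[0,0,1]]); D=np.array(i['distortion'],float)
    if 'mount' in i:
        s=r.read_state(); T=np.eye(4); T[:3,:3]=s['ee_rot']; T[:3,3]=s['tool_pos']; T=T@np.array(i['mount'])
        R,p=T[:3,:3],T[:3,3]
    else: R,p=np.array(i['rotation']),np.array(i['position'])
    return K,D,R,p
def toz(c,uv,z):
    K,D,R,p=c
    n=cv2.undistortPoints(np.array(uv,float).reshape(-1,1,2),K,D)[:,0]
    d=np.c_[n,np.ones(len(n))]@R.T
    return p+d*((z-p[2])/d[:,2])[:,None]
def proj(c,P):
    K,D,R,p=c
    return cv2.projectPoints((np.atleast_2d(P)-p)@R,np.zeros(3),np.zeros(3),K,D)[0][:,0]
E
python3 - <<'E'
from h import *
print(r.read_state())
for n in ['top','scene']:
    c=info(n); print(n,c[3],c[2].round(3).tolist(),c[0][0,0],c[1])
    im=vision.read_camera(n); cv2.imwrite(f'pics/{n}0.png',im)
    for q in ['roll_center','tray','clamp','knob_center','click_plate','lever']:
        for d in spotter.outline_of(n,q)[:3]:
            m=d['region']; ys,xs=np.nonzero(m)
            print(n,q,round(d['score'],2),np.round(d['extent']).tolist(),xs.mean().round(1),ys.mean().round(1),m.sum())
E
```

```text
pics
{'time': 0.0, 'joints': array([-7.46847293e+01,  1.76230215e+01,  8.63844975e+01,  5.20438287e-04,
        7.61130751e+01, -4.21244112e+00]), 'joint_velocities': array([ 0.03992108,  0.03171859, -0.09335791, -0.07137492,  0.09130848,
       -0.02341495]), 'joint_efforts': array([ 6.02664677e-04, -4.57543409e+01, -2.51912516e+01,  5.23947665e-05,
        1.33571896e-02,  3.68613973e-05]), 'tool_pos': array([ 0.19197939, -0.54124219,  0.23036946]), 'ee_rot': array([[ 9.42480707e-01,  3.34260103e-01, -5.47426539e-04],
       [ 3.34260511e-01, -9.42478530e-01,  2.03234557e-03],
       [ 1.63394281e-04, -2.09842957e-03, -9.99997785e-01]]), 'force': array([ 0.42993746, -0.06419452, -0.57040575]), 'moment': array([ 0.01641303, -0.01972106, -0.07664593]), 'finger_gap': 0.08555723480416665}
top [0.28549798 0.04306105 0.97007719] [[-0.014, -0.972, 0.235], [-1.0, 0.014, 0.0], [-0.003, -0.235, -0.972]] 365.2308917563455 [-0.02616373  0.          0.          0.          0.        ]
top roll_center 0.77 [292.0, 137.0, 313.0, 162.0] 301.1 151.9 483
top roll_center 0.6 [284.0, 106.0, 398.0, 206
[... 588 characters left out ...]
7, -0.412], [0.005, -0.509, -0.86]] 444.4421102935721 [-0.00292033  0.          0.          0.          0.        ]
scene roll_center 0.66 [280.0, 239.0, 303.0, 263.0] 292.2 250.5 435
scene roll_center 0.36 [363.0, 350.0, 406.0, 400.0] 384.6 374.3 1082
scene tray 0.71 [426.0, 219.0, 478.0, 258.0] 453.2 238.0 1191
scene tray 0.64 [368.0, 258.0, 435.0, 330.0] 402.0 293.1 2588
scene tray 0.18 [215.0, 174.0, 336.0, 298.0] 268.4 239.1 6329
scene clamp 0.95 [212.0, 173.0, 336.0, 297.0] 268.4 239.2 6204
scene knob_center 0.61 [246.0, 175.0, 309.0, 238.0] 277.1 206.7 709
scene click_plate 0.63 [266.0, 199.0, 316.0, 246.0] 290.7 223.3 1075
scene lever 0.96 [247.0, 176.0, 313.0, 238.0] 276.7 206.6 649
```

View pics/top0.png

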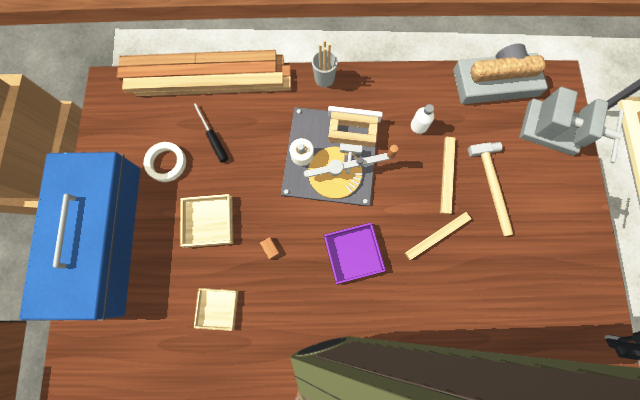

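View pics/scene0.png

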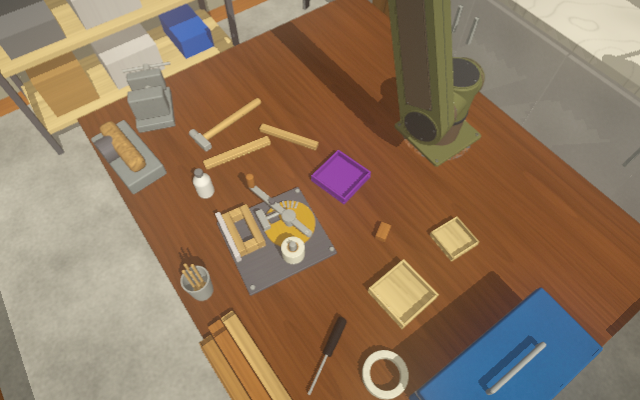

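The top view shows the clamp at about (335,150), the roll on its post at (301,152), the orange knob at (394,149), and the larger plywood tray at (206,220). The smaller plywood tray is at (216,309) and the purple one at (354,253). The scene view agrees: roll (292,250), tray (402,293), knob (250,180). Next I'll get rough world positions.

```bash
cat >> h.py <<'E'
def quad(m):
    c=max(cv2.findContours(m.astype(np.uint8),0,2)[0],key=cv2.contourArea)
    return cv2.minAreaRect(c)
E
python3 - <<'E'
from h import *
t=info('top'); s=info('scene')
def tri(a,b):
    # least squares of rays
    A=np.zeros((3,3));y=np.zeros(3)
    for c,uv in((t,a),(s,b)):
        d=toz(c,[uv],0.)[0]-c[3]; d/=np.linalg.norm(d); M=np.eye(3)-np.outer(d,d); A+=M; y+=M@c[3]
    return np.linalg.solve(A,y)
print('roll',tri((301.1,151),(292.2,250.5)),'knob',tri((394,148.5),(250,180.5)),'pivot',tri((336,167),(289,216)))
for z in (.03,.0): print('tray',toz(t,[[205.9,220.8]],z),toz(s,[[402,293.1]],z))
print('tray corners top', toz(t,[[180.5,197],[231,195],[233,243],[181,248]],.03).round(3).tolist())
print('plate corners', toz(t,[[294,107],[382,115],[374,206],[282,195]],.012).round(3).tolist())
for n in('top','scene'): vision.read_camera(n)
for n,c,z in(('top',t,.03),('scene',s,.03)):
    for d in spotter.outline_of(n,'tray'):
        print(n,d['extent'],toz(c,cv2.boxPoints(quad(d['region'])),z)[:,:2].round(3).tolist())
a=cv2.resize(cv2.imread('pics/top0.png')[98:212,274:406],None,fx=3,fy=3,interpolation=2)
b=cv2.resize(cv2.imread('pics/scene0.png')[168:298,205:340],None,fx=3,fy=3,interpolation=2)
o=np.zeros((390,801,3),np.uint8);o[:a.shape[0],:a.shape[1]]=a;o[:b.shape[0],396:396+b.shape[1]]=b;cv2.imwrite('pics/crop.png',o[:,:800])
K,D,R,p=info('wrist'); print('wrist',K[0,0],p,R.round(3).tolist(),vision.camera_info('wrist')['mount'])
E
```

```text
roll [0.63955298 0.09568424 0.05314285] knob [ 0.62594167 -0.14164879  0.09119313] pivot [0.59030779 0.00494848 0.05926881]
tray [[0.4575475  0.34740211 0.03      ]] [[0.46949849 0.35264698 0.03      ]]
tray [[0.463038   0.35711432 0.        ]] [[0.45875832 0.3480688  0.        ]]
tray corners top [[0.523, 0.419, 0.03], [0.526, 0.284, 0.03], [0.398, 0.274, 0.03], [0.387, 0.408, 0.03]]
plate corners [[0.79, 0.119, 0.012], [0.761, -0.133, 0.012], [0.495, -0.097, 0.012], [0.529, 0.151, 0.012]]
top [193.1, 287.4, 235.5, 328.3] [[0.193, 0.363], [0.287, 0.361], [0.279, 0.259], [0.185, 0.262]]
top [182.1, 194.5, 231.8, 247.8] [[0.528, 0.422], [0.53, 0.285], [0.391, 0.275], [0.389, 0.408]]
top [327.6, 223.3, 386.0, 283.6] [[0.419, 0.046], [0.452, -0.089], [0.322, -0.116], [0.29, 0.015]]
top [409.2, 102.7, 432.8, 133.9] [[0.712, -0.199], [0.798, -0.245], [0.771, -0.29], [0.687, -0.243]]
scene [313.1, 149.5, 371.0, 202.2] [[0.463, -0.081], [0.32, -0.137], [0.295, 0.012], [0.433, 0.059]]
scene [366.4, 258.6, 434.8, 329.6] [[0.542, 0.29], [0.397, 0.274], [0.394, 0.411], [0.532, 0.421]]
scene [426.6, 216.1, 477.2, 259.0] [[0.296, 0.264], [0.184, 0.258], [0.197, 0.368], [0.305, 0.371]]
scene [375.5, 224.8, 390.4, 242.9] [[0.429, 0.185], [0.379, 0.154], [0.363, 0.183], [0.413, 0.213]]
scene [212.0, 176.7, 336.4, 295.7] [[0.757, -0.213], [0.463, -0.193], [0.541, 0.164], [0.797, 0.127]]
wrist 311.36597206524556 [ 0.25456336 -0.51910078  0.37392327] [[0.335, -0.909, -0.247], [-0.942, -0.323, -0.088], [-0.0, 0.262, -0.965]] [[ 9.13801593e-04 -9.64946862e-01 -2.62443743e-01  6.64777019e-02]
 [ 9.99999535e-01  9.62830529e-04 -5.82186867e-05 -6.64541590e-04]
 [ 3.08866787e-04 -2.62443567e-01  9.64947293e-01 -1.42584168e-01]
 [ 0.00000000e+00  0.00000000e+00  0.00000000e+00  1.00000000e+00]]
```

View pics/crop.png

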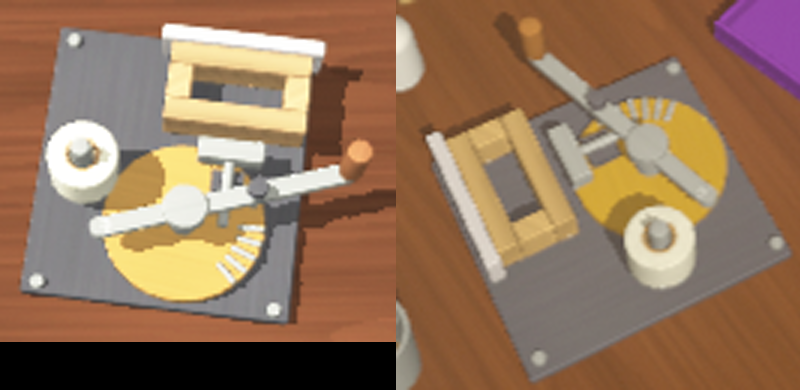

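The crops show the knob at rest, the five white ridges to its lower right, and the tail beside the roll. The estimates (pivot about (.592,.003), yaw about -6.8°) agree with the given geometry. Next I move over the clamp so the wrist camera can refine this.

Call:
{"fn": "send_rows", "kwargs": {
  "plan": [
    [[0.031,-0.0204,-0.0015,0,0,0],[0.031,-0.0204,-0.0015,0,0,0],[0.031,-0.0204,-0.0015,0,0,0],[0.031,-0.0204,-0.0015,0,0,0],[0.031,-0.0204,-0.0015,0,0,0]]
  ]
}}

```text
time: 1.32
tool_pos: [0.3048, -0.3927, 0.2389]
ee_rot: [[0.943, 0.333, 0.0], [0.333, -0.943, -0.0], [0.0, 0.0, -1.0]]
force: [0.6, -0.4, 0.5]
finger_gap: 0.0857
```

Call:
{"fn": "send_rows", "kwargs": {
  "plan": [
    [[0.031,-0.0204,-0.0015,0,0,0],[0.031,-0.0204,-0.0015,0,0,0],[0.031,-0.0204,-0.0015,0,0,0],[0.031,-0.0204,-0.0015,0,0,0],[0.031,-0.0204,-0.0015,0,0,0]]
  ]
}}

```text
time: 1.73
tool_pos: [0.417, -0.2445, 0.2466]
ee_rot: [[0.943, 0.334, 0.001], [0.334, -0.943, -0.0], [0.0, 0.001, -1.0]]
force: [0.9, 0.2, 0.5]
finger_gap: 0.0855
```

Call:
{"fn": "send_rows", "kwargs": {
  "plan": [
    [[0.031,-0.0204,-0.0015,0,0,0],[0.031,-0.0204,-0.0015,0,0,0],[0.031,-0.0204,-0.0015,0,0,0],[0.031,-0.0204,-0.0015,0,0,0],[0.031,-0.0204,-0.0015,0,0,0]]
  ]
}}

```text
time: 2.15
tool_pos: [0.529, -0.0964, 0.2541]
ee_rot: [[0.942, 0.334, 0.0], [0.334, -0.942, -0.0], [0.0, 0.0, -1.0]]
force: [0.2, -1.1, -0.5]
finger_gap: 0.0849
```

Call:
{"fn": "send_rows", "kwargs": {
  "plan": [
    [[0.031,-0.0204,-0.0015,0,0,0],[0.031,-0.0204,-0.0015,0,0,0],[0.031,-0.0204,-0.0015,0,0,0],[0.031,-0.0204,-0.0015,0,0,0],[0.031,-0.0204,-0.0015,0,0,0]]
  ]
}}

```text
time: 2.57
tool_pos: [0.641, 0.0516, 0.2614]
ee_rot: [[0.942, 0.334, 0.0], [0.334, -0.942, -0.0], [0.0, 0.0, -1.0]]
force: [1.3, -0.6, 0.0]
finger_gap: 0.0852
```

Call:
{"fn": "send_rows", "kwargs": {
  "plan": [
    [[0,0,0,0,0,0.092],[0,0,0,0,0,0.092],[0,0,0,0,0,0.092],[0,0,0,0,0,0.092],[0,0,0,0,0,0.092]]
  ]
}}

```text
time: 2.98
tool_pos: [0.6402, 0.0501, 0.2611]
ee_rot: [[0.992, -0.123, -0.0], [-0.123, -0.992, -0.0], [-0.0, 0.0, -1.0]]
force: [-0.8, 1.0, 0.2]
finger_gap: 0.0852
```

Call:
{"fn": "send_rows", "kwargs": {
  "plan": [
    [[0,0,0,0,0,0],[0,0,0,0,0,0]]
  ]
}}

```text
time: 3.15
tool_pos: [0.6401, 0.0498, 0.2612]
ee_rot: [[0.993, -0.116, -0.0], [-0.116, -0.993, 0.0], [-0.0, 0.0, -1.0]]
force: [-0.5, 0.4, 0.3]
finger_gap: 0.0851
```

```bash
python3 - <<'E'
from h import *
c=info('wrist'); im=vision.read_camera('wrist'); cv2.imwrite('pics/w1.png',im)
np.savez('w1.npz',K=c[0],D=c[1],R=c[2],p=c[3])
for q in ['roll_center','knob_center','click_plate','clamp','lever']:
    for d in spotter.outline_of('wrist',q)[:2]:
        m=d['region']; ys,xs=np.nonzero(m)
        print(q,round(d['score'],2),np.round(d['extent']).tolist(),xs.mean().round(1),ys.mean().round(1),m.sum())
# predicted points overlay
y=np.radians(-6.8);R=np.array([[np.cos(y),-np.sin(y)],[np.sin(y),np.cos(y)]]);o=np.array([.592,.003])
for n,P in dict(c1=(-.08,-.105,.012),c2=(.185,-.105,.012),c3=(.185,.14,.012),c4=(-.08,.14,.012),post=(.033,.095,.095),knob=(.051,-.141,.11),piv=(0,0,.062)).items():
    print(n,proj(c,[*(R@P[:2]+o),P[2]])[0].round(1))
E
```

```text
roll_center 0.79 [255.0, 152.0, 313.0, 210.0] 284.1 180.1 2284
roll_center 0.19 [299.0, 159.0, 528.0, 241.0] 411.3 197.1 4567
knob_center 0.8 [294.0, 164.0, 529.0, 242.0] 410.7 197.3 4801
click_plate 0.79 [306.0, 145.0, 422.0, 259.0] 356.5 199.9 6631
clamp 0.76 [250.0, 46.0, 525.0, 258.0] 361.2 133.1 32993
lever 0.63 [300.0, 160.0, 527.0, 236.0] 410.7 197.2 4472
c1 [436.8 254.5]
c2 [457.7  47.4]
c3 [249.   45.7]
c4 [259.7 254.3]
post [281.9 189. ]
knob [520.7 175.7]
piv [369.  210.3]
```

View pics/w1.png

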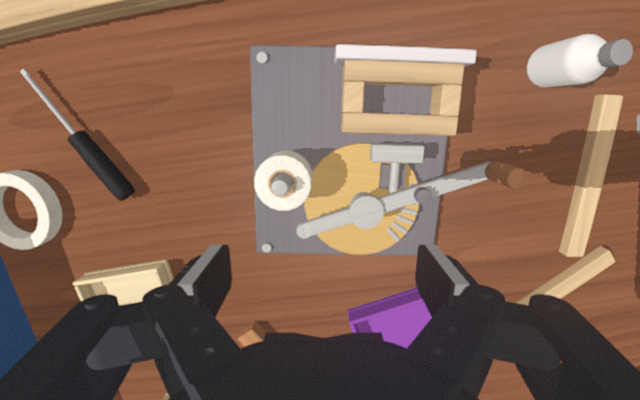

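The wrist view shows the roll at (284,180), post top at (281,187), pivot at (367,211), knob at (515,176), and ridges near (400,222). All are within about 2 px of the prediction. Next I rectify this image to measure the ridge angles.

```bash
cat > rect.py <<'E'
from h import *
z=np.load('w1.npz'); c=(z['K'],z['D'],z['R'],z['p']); im=cv2.imread('pics/w1.png')
y=np.radians(-6.8);R=np.array([[np.cos(y),-np.sin(y)],[np.sin(y),np.cos(y)]]);o=np.array([.592,.004])
def rect(h,s,x0,x1,y0,y1):
    X,Y=np.meshgrid(np.arange(y1,y0,-s),np.arange(x1,x0,-s)) # cols: clamp y decreasing, rows: x decreasing
    P=np.c_[np.c_[Y.ravel(),X.ravel()]@R.T+o,np.full(X.size,h)]
    uv=proj(c,P).astype(np.float32).reshape(*X.shape,2)
    return cv2.remap(im,uv,None,cv2.INTER_CUBIC)
E
python3 - <<'E'
from rect import *
a=rect(.016,.0003,-.1,.1,-.13,.1)
# brass mask
hsv=cv2.cvtColor(a,cv2.COLOR_BGR2HSV); m=((hsv[...,0]>14)&(hsv[...,0]<28)&(hsv[...,1]>110)).astype(np.uint8)
m=cv2.morphologyEx(m,cv2.MORPH_OPEN,np.ones((5,5)))
k=max(cv2.findContours(m,0,2)[0],key=cv2.contourArea); 
(cx,cy),rad=cv2.minEnclosingCircle(cv2.convexHull(k)); print('disc centre clamp x,y',.1-cy*.0003,.1-cx*.0003,'rad',rad*.0003)
cv2.imwrite('pics/rect.png',a[:,:])
print(a.shape)
E
```

```text
disc centre clamp x,y 0.02074520568847657 0.030299502563476577 rad 0.06273393402099608
(667, 767, 3)
```

View pics/rect.png

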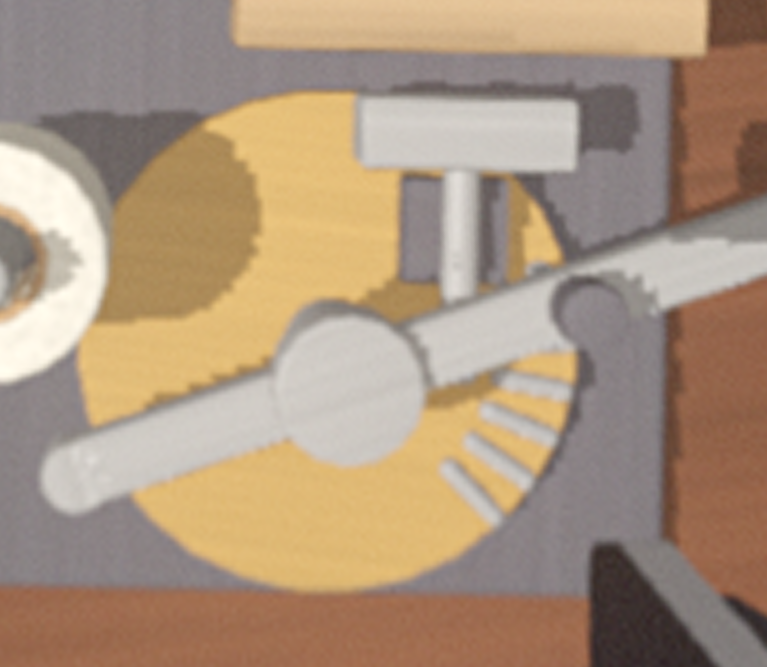

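The disc measures 74.7 mm radius against 74 mm given. Four ridges are visible, at roughly -101, -114, -126 and -137° in the clamp frame. I'll refine the clamp pose from the plate edges and the ridge geometry numerically.

```bash
python3 - <<'E'
from rect import *
s=.0003
a=rect(.012,s,-.1,.2,-.13,.16).astype(int)
wood=((a[...,2]-a[...,0])>45)
def xy(rw,cl): return .2-rw*s,.16-cl*s
H,W=wood.shape
# bottom edge: per column find last non-wood row ; left edge: per row first non-wood col
def fitl(u,v):
    for _ in range(6):
        k=np.polyfit(u,v,1); e=np.abs(v-np.polyval(k,u)); g=e<max(2*np.median(e),.0004); u,v=u[g],v[g]
    return k,len(u)
row=lambda x:int((.2-x)/s); col=lambda y:int((.16-y)/s)
def edge(line,start,dirn): # walk from outside (wood) inward until 8 straight non-wood
    n=0;i=start
    while 0<=i<len(line):
        n=0 if line[i] else n+1
        if n==8:return i-8*dirn+ (dirn if dirn>0 else dirn)
        i+=dirn
    return None
B=[(.16-cl*s,.2-edge(wood[:,cl],row(-.097),-1)*s) for cl in range(col(.12),col(-.06),6)]
L=[(.2-rw*s,.16-edge(wood[rw],2,1)*s) for rw in range(row(.17),row(-.06),6)]
B=np.array(B);L=np.array(L)
kb,nb=fitl(B[:,0],B[:,1]);kl,nl=fitl(L[:,0],L[:,1])
print('bottom x at y=0, slope dx/dy',kb[1],kb[0],nb,len(B));print('left y at x=.05, slope dy/dx',np.polyval(kl,.05),kl[0],nl,len(L))
Rt=[(.2-rw*s,.16-edge(wood[rw],W-2,-1)*s) for rw in range(row(-.02),row(-.07),-1 or 1)] if 0 else []
# disc centre/radius at z .016 from edge: brass mask
for z in(.014,.016,.018):
    b=rect(z,s,-.1,.1,-.13,.12); lab=b.astype(int); m=((lab[...,2]-lab[...,0])>50)&((lab[...,1]-lab[...,0])>30)
    pts=[]
    for th in np.radians(np.r_[150:262:2, 60:85:2]): # angles in clamp frame
        for rr in np.arange(.085,.05,-.0002):
            x,y=rr*np.cos(th)+.0,rr*np.sin(th)
            i,j=int((.1-x)/s),int((.12-y)/s)
            if m[i,j] and m[int((.1-(rr-.004)*np.cos(th))/s),int((.12-(rr-.004)*np.sin(th))/s)] and rr<.0815: pts.append((x,y));break
    P=np.array(pts);
    for _ in range(5):
        A=np.c_[2*P,np.ones(len(P))];q=np.linalg.lstsq(A,(P**2).sum(1),rcond=None)[0]
        e=np.abs(np.hypot(*(P-q[:2]).T)-np.sqrt(q[2]+q[0]**2+q[1]**2)); P=P[e<max(.0005,2*np.median(e))]
    print('disc',z,q[:2],np.sqrt(q[2]+q[0]**2+q[1]**2),len(P))
E
```

```text
bottom x at y=0, slope dx/dy -0.07951407818233043 0.019019543181338083 81 100
left y at x=.05, slope dy/dx 0.14124329255994636 -0.019586218182679565 122 128
disc 0.014 [-0.00681459  0.00113912] 0.07183457349154147 30
disc 0.016 [-0.0065327   0.00130223] 0.0712052500324911 27
disc 0.018 [-0.00228394  0.00172646] 0.07406134971242341 31
```

Clamp origin is about (.592,.006), yaw about -7.9°, and p about -0.12, so the aim is lever ≈ 0.84. I move above the roll, then descend.

```bash
python3 - <<'E'
from rect import *
for zz,uv in((.075,(284,179)),(.0525,(284.1,180.1)),(.095,(280.5,187))): print(zz,toz(c,[uv],zz))
# predicted roll silhouette at candidate centres
t=np.linspace(0,2*np.pi,60)
for x,y in((.6378,.0955),(.6395,.0957),(.642,.097)):
    P=np.r_[np.c_[x+.031*np.cos(t),y+.031*np.sin(t),0*t+.03],np.c_[x+.031*np.cos(t),y+.031*np.sin(t),0*t+.075]]
    u=proj(c,P);print(x,y,u.min(0).round(1),u.max(0).round(1))
E
```

```text
0.075 [[0.64216846 0.09279054 0.075     ]]
0.0525 [[0.63651046 0.09628815 0.0525    ]]
0.095 [[0.638225   0.09453031 0.095     ]]
0.6378 0.0955 [253.6 149.7] [312.2 210.5]
0.6395 0.0957 [253.1 148.3] [311.8 209.1]
0.642 0.097 [251.5 146.3] [310.5 207.1]
```

Call:
{"fn": "send_rows", "kwargs": {
  "plan": [
    [[-0.0014,-0.009,0.022,0,0,0],[-0.0014,-0.009,0.022,0,0,0],[-0.0014,-0.009,0.022,0,0,0],[-0.0014,-0.009,0.022,0,0,0],[-0.0014,-0.009,0.022,0,0,0]]
  ],
  "claw": 0.085
}}

```text
time: 3.87
tool_pos: [0.6386, 0.0957, 0.1506]
ee_rot: [[0.993, -0.119, 0.001], [-0.119, -0.993, 0.0], [0.001, -0.0, -1.0]]
force: [-0.4, -0.7, 0.9]
finger_gap: 0.085
```

Call:
{"fn": "send_rows", "kwargs": {
  "plan": [
    [[-0.0015,0.0005,0.022,0,0,0],[0,0,0.022,0,0,0],[0,0,0.022,0,0,0],[0,0,0.022,0,0,0],[0,0,0.02,0,0,0]]
  ]
}}

```text
time: 4.28
tool_pos: [0.6368, 0.095, 0.0421]
ee_rot: [[0.993, -0.118, -0.0], [-0.118, -0.993, -0.0], [-0.0, 0.0, -1.0]]
force: [-0.3, -0.1, -0.2]
finger_gap: 0.0848
```

Call:
{"fn": "send_rows", "kwargs": {
  "plan": [
    [[0,0,0,0,0,0],[0,0,0,0,0,0],[0,0,0,0,0,0],[0,0,0,0,0,0],[0,0,0,0,0,0]]
  ],
  "claw": 0.05
}}

```text
time: 4.7
tool_pos: [0.6382, 0.0951, 0.0449]
ee_rot: [[0.993, -0.119, 0.003], [-0.119, -0.993, 0.0], [0.003, -0.001, -1.0]]
force: [0.7, -0.8, -0.9]
finger_gap: 0.0604
```

Call:
{"fn": "send_rows", "kwargs": {
  "plan": [
    [[0,0,-0.01,0,0,0],[0,0,-0.015,0,0,0],[0,0,-0.02,0,0,0],[0,0,-0.025,0,0,0],[0,0,-0.025,0,0,0]]
  ]
}}

```text
time: 5.12
tool_pos: [0.6367, 0.095, 0.1402]
ee_rot: [[0.993, -0.119, 0.0], [-0.119, -0.993, 0.0], [0.0, -0.0, -1.0]]
force: [0.1, 0.9, -0.5]
finger_gap: 0.0605
```

Call:
{"fn": "send_rows", "kwargs": {
  "plan": [
    [[0,0,-0.02,0,0,0],[0,0,-0.015,0,0,0],[0,0,0,0,0,0]]
  ]
}}

```text
time: 5.37
tool_pos: [0.6398, 0.0953, 0.1791]
ee_rot: [[0.993, -0.119, 0.01], [-0.119, -0.993, 0.001], [0.009, -0.002, -1.0]]
force: [1.1, -0.4, -0.6]
finger_gap: 0.0602
```

```bash
python3 - <<'E'
from h import *
s=r.read_state(); print(s['tool_pos'],s['force'],s['finger_gap'],s['joints'])
for n in('wrist','scene'): cv2.imwrite(f'pics/{n}2.png',vision.read_camera(n))
c=info('scene'); 
for d in spotter.outline_of('scene','tray')[:4]:
    print(d['score'],d['extent'])
a=cv2.resize(cv2.imread('pics/wrist2.png'),None,fx=.62,fy=.62); b=cv2.imread('pics/scene2.png')[120:370,180:500]; b=cv2.resize(b,(397,310))
b=b[:248]; cv2.imwrite('pics/both2.png',np.hstack([a,b]))
E
```

```text
[0.63982574 0.09526371 0.17905258] [ 1.13359148 -0.3565887  -0.6099001 ] 0.06020963985233335 [4.72805678e+00 2.52475834e+01 8.18268617e+01 1.49271313e-04
 7.23739800e+01 1.01553820e+02]
0.89 [311.0, 149.6, 373.2, 203.1]
0.81 [427.7, 219.9, 475.8, 260.6]
0.71 [370.9, 257.6, 433.4, 328.9]
0.26 [192.3, 169.3, 213.8, 197.2]
```

View pics/both2.png

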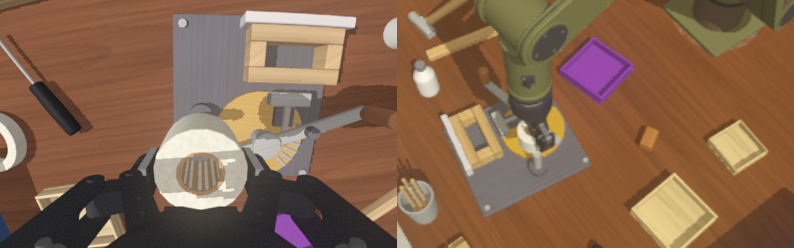

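The roll is clear of the post and held (gap 60 mm), and the post is bare in the scene view at about (540,155). I carry it toward the tray while refining the tray pose from a zoomed fixed-camera crop.

```bash
python3 - <<'E'
import cv2,numpy as np
a=cv2.resize(cv2.imread('pics/top0.png')[188:254,174:240],None,fx=6,fy=6,interpolation=2)
b=cv2.resize(cv2.imread('pics/scene0.png')[253:335,363:441],(396,416),interpolation=2)[:396]
cv2.imwrite('pics/tray.png',np.hstack([a,b]))
E
```

```text
(no output)
```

View pics/tray.png

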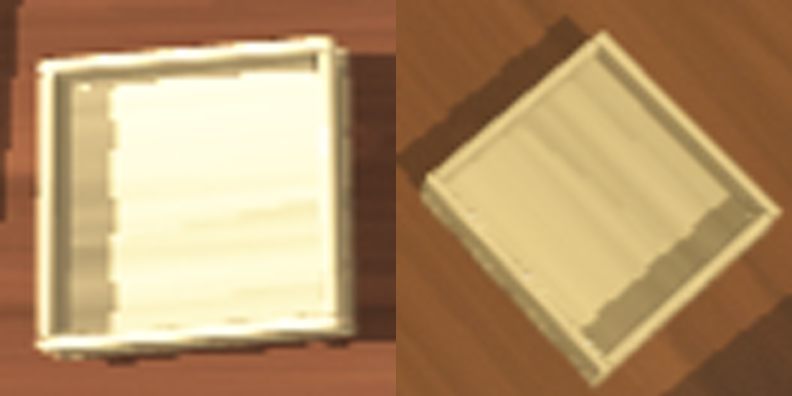

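Call:
{"fn": "send_rows", "kwargs": {
  "plan": [
    [[-0.0204,-0.023,0,0,0,0],[-0.0204,-0.023,0,0,0,0],[-0.0204,-0.023,0,0,0,0],[-0.0204,-0.023,0,0,0,0],[-0.0204,-0.023,0,0,0,0]]
  ]
}}

```text
time: 5.93
tool_pos: [0.5473, 0.2218, 0.1714]
ee_rot: [[0.993, -0.119, -0.004], [-0.119, -0.993, -0.001], [-0.003, 0.001, -1.0]]
force: [0.0, 0.4, -0.4]
finger_gap: 0.0606
```

Call:
{"fn": "send_rows", "kwargs": {
  "plan": [
    [[-0.0204,-0.023,0,0,0,0],[-0.0204,-0.023,0,0,0,0],[-0.0204,-0.023,0,0,0,0],[-0.0204,-0.023,0,0,0,0],[-0.0204,-0.023,0,0,0,0]]
  ]
}}

```text
time: 6.35
tool_pos: [0.4597, 0.348, 0.1715]
ee_rot: [[0.993, -0.119, -0.003], [-0.119, -0.993, -0.002], [-0.003, 0.002, -1.0]]
force: [0.4, -0.2, -1.8]
finger_gap: 0.0604
```

Call:
{"fn": "send_rows", "kwargs": {
  "plan": [
    [[0,0,0,0,0,-0.1],[0,0,0,0,0,-0.1],[0,0,0,0,0,-0.1],[0,0,0,0,0,-0.1],[0,0,0,0,0,-0.1]]
  ]
}}

```text
time: 6.77
tool_pos: [0.4605, 0.3471, 0.1715]
ee_rot: [[0.926, 0.377, -0.003], [0.377, -0.926, -0.002], [-0.004, 0.001, -1.0]]
force: [-0.2, -0.6, -0.9]
finger_gap: 0.0606
```

Call:
{"fn": "send_rows", "kwargs": {
  "plan": [
    [[0,0,0,0,0,-0.1],[0,0,0,0,0,-0.1],[0,0,0,0,0,-0.1],[0,0,0,0,0,-0.1],[0,0,0,0,0,0]]
  ]
}}

```text
time: 7.18
tool_pos: [0.4607, 0.347, 0.1715]
ee_rot: [[0.709, 0.706, -0.003], [0.706, -0.709, -0.002], [-0.004, -0.001, -1.0]]
force: [0.5, -0.1, -1.2]
finger_gap: 0.0604
```

The top crop shows rim corners at about (39,64), (333,40), (335,325), (41,343). In the scene crop they are at (603,33), (779,212), (597,375), (428,185).

```bash
python3 - <<'E'
from h import *
t=np.array([[39,64],[333,40],[335,325],[41,343]],float)/6+[174,188]-.4
s=(np.array([[603,33],[779,212],[597,375],[428,185]],float)-[396,0])/5.077+[363,253]-.4
for n,p in(('top',t),('scene',s)):
    P=toz(info(n),p,.03)[:,:2]; print(n,P.round(3).tolist(),P.mean(0).round(4),[round(float(np.linalg.norm(P[i]-P[i-1])),3) for i in range(4)],
      [round(float(np.degrees(np.arctan2(*(P[i]-P[i-1])[::-1]))%90),1) for i in range(4)])
E
```

```text
top [[0.519, 0.42], [0.528, 0.29], [0.402, 0.283], [0.396, 0.41]] [0.4613 0.3507] [0.124, 0.131, 0.127, 0.127] [4.8, 4.0, 3.0, 2.8]
scene [[0.403, 0.283], [0.395, 0.41], [0.526, 0.418], [0.533, 0.294]] [0.4644 0.3512] [0.13, 0.127, 0.131, 0.125] [4.8, 3.7, 3.6, 3.0]
```

Call:
{"fn": "send_rows", "kwargs": {
  "plan": [
    [[0.0042,-0.0014,0.014,0,0,0],[0,0,0.028,0,0,0],[0,0,0.028,0,0,0],[0,0,0.028,0,0,0],[0,0,0.022,0,0,0]]
  ]
}}

```text
time: 7.6
tool_pos: [0.4622, 0.3506, 0.0504]
ee_rot: [[0.713, 0.702, -0.003], [0.702, -0.713, -0.002], [-0.004, -0.001, -1.0]]
force: [1.1, -0.2, -1.4]
finger_gap: 0.0603
```

Call:
{"fn": "send_rows", "kwargs": {
  "plan": [
    [[0,0,0.009,0,0,0],[0,0,0.008,0,0,0],[0,0,0.007,0,0,0],[0,0,0.0045,0,0,0],[0,0,0.0025,0,0,0]]
  ]
}}

```text
time: 8.02
tool_pos: [0.4642, 0.3519, 0.0225]
ee_rot: [[0.711, 0.704, 0.001], [0.704, -0.711, 0.001], [0.001, 0.0, -1.0]]
force: [1.3, -0.4, -0.7]
finger_gap: 0.0604
```

Call:
{"fn": "send_rows", "kwargs": {
  "plan": [
    [[0,0,0,0,0,0],[0,0,0,0,0,0]]
  ]
}}

```text
time: 8.18
tool_pos: [0.4643, 0.3519, 0.0231]
ee_rot: [[0.71, 0.704, 0.001], [0.704, -0.71, 0.001], [0.001, 0.0, -1.0]]
force: [0.3, -0.8, -1.7]
finger_gap: 0.0606
```

Call:
{"fn": "send_rows", "kwargs": {
  "plan": [
    [[0,0,0.001,0,0,0],[0,0,0.001,0,0,0],[0,0,0,0,0,0]]
  ]
}}

```text
time: 8.43
tool_pos: [0.464, 0.3517, 0.0206]
ee_rot: [[0.71, 0.704, 0.001], [0.704, -0.71, 0.0], [0.001, 0.0, -1.0]]
force: [-0.2, -0.2, -1.0]
finger_gap: 0.0602
```

Call:
{"fn": "send_rows", "kwargs": {
  "plan": [
    [[0,0,0.001,0,0,0],[0,0,0.001,0,0,0],[0,0,0,0,0,0]]
  ]
}}

```text
time: 8.68
tool_pos: [0.464, 0.3518, 0.0191]
ee_rot: [[0.71, 0.704, 0.001], [0.704, -0.71, 0.0], [0.001, 0.0, -1.0]]
force: [-0.6, -0.4, 4.3]
finger_gap: 0.0607
```

Contact with the tray floor (about 5 N). I open partly so the fingers don't hit the tray walls.

Call:
{"fn": "send_rows", "kwargs": {
  "plan": [
    [[0,0,0,0,0,0],[0,0,0,0,0,0],[0,0,0,0,0,0],[0,0,0,0,0,0]]
  ],
  "claw": 0.074
}}

```text
time: 9.02
tool_pos: [0.4638, 0.3516, 0.0182]
ee_rot: [[0.71, 0.704, -0.0], [0.704, -0.71, -0.0], [-0.0, 0.0, -1.0]]
force: [0.2, 0.0, 0.6]
finger_gap: 0.0741
```

Call:
{"fn": "send_rows", "kwargs": {
  "plan": [
    [[0,0,-0.01,0,0,0],[0,0,-0.02,0,0,0],[0,0,-0.03,0,0,0],[0,0,-0.04,0,0,0],[0,0,-0.04,0,0,0]]
  ]
}}

```text
time: 9.43
tool_pos: [0.4629, 0.351, 0.1595]
ee_rot: [[0.71, 0.704, -0.002], [0.704, -0.71, -0.001], [-0.002, -0.001, -1.0]]
force: [1.3, 0.7, 0.2]
finger_gap: 0.0738
```

Call:
{"fn": "send_rows", "kwargs": {
  "plan": [
    [[0,0,-0.04,0,0,0],[0,0,0,0,0,0]]
  ]
}}

```text
time: 9.6
tool_pos: [0.4683, 0.3546, 0.208]
ee_rot: [[0.71, 0.704, 0.014], [0.704, -0.71, 0.009], [0.016, 0.003, -1.0]]
force: [1.4, 0.7, 1.2]
finger_gap: 0.0741
```

```bash
python3 - <<'E'
from h import *
s=r.read_state(); print(s['tool_pos'],s['joints'].round(1))
a=vision.read_camera('wrist'); cv2.imwrite('pics/w3.png',a)
b=vision.read_camera('top'); cv2.imwrite('pics/top3.png',b)
cv2.imwrite('pics/v3.png',np.hstack([cv2.resize(a,(480,300)),cv2.resize(b[184:254,174:244],(300,300),interpolation=2)]))
E
```

```text
[0.46830146 0.35461194 0.20800165] [33.  19.1 87.5  0.  72.4 78.3]
```

View pics/v3.png

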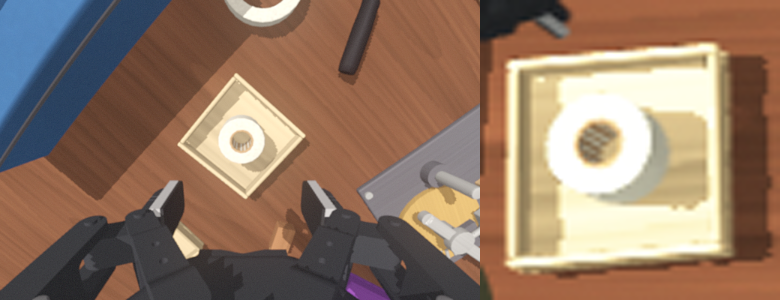

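The roll lies flat inside the larger plywood tray (wrist view (242,140), top crop (600,140)). Next I move over the knob.

Call:
{"fn": "send_rows", "kwargs": {
  "plan": [
    [[-0.0155,0.0308,0,0,0,0],[-0.0155,0.0308,0,0,0,0],[-0.0155,0.0308,0,0,0,0],[-0.0155,0.0308,0,0,0,0],[-0.0155,0.0308,0,0,0,0]]
  ]
}}

```text
time: 10.12
tool_pos: [0.5157, 0.1859, 0.1964]
ee_rot: [[0.71, 0.704, -0.004], [0.704, -0.71, -0.001], [-0.004, -0.002, -1.0]]
force: [0.5, -0.7, 0.4]
finger_gap: 0.0742
```

Call:
{"fn": "send_rows", "kwargs": {
  "plan": [
    [[-0.0155,0.0308,0,0,0,0],[-0.0155,0.0308,0,0,0,0],[-0.0155,0.0308,0,0,0,0],[-0.0155,0.0308,0,0,0,0],[-0.0155,0.0308,0,0,0,0]]
  ]
}}

```text
time: 10.53
tool_pos: [0.5691, 0.0221, 0.1963]
ee_rot: [[0.71, 0.704, -0.004], [0.704, -0.71, 0.0], [-0.003, -0.003, -1.0]]
force: [0.3, 0.8, -0.3]
finger_gap: 0.0741
```

Call:
{"fn": "send_rows", "kwargs": {
  "plan": [
    [[-0.0155,0.0308,0,0,0,0],[-0.0155,0.0308,0,0,0,0],[-0.0155,0.0308,0,0,0,0],[-0.0155,0.0308,0,0,0,0],[-0.0155,0.0308,0,0,0,0]]
  ]
}}

```text
time: 10.95
tool_pos: [0.6225, -0.1415, 0.196]
ee_rot: [[0.71, 0.704, -0.004], [0.704, -0.71, 0.001], [-0.002, -0.004, -1.0]]
force: [0.6, 0.1, 0.7]
finger_gap: 0.0741
```

Call:
{"fn": "send_rows", "kwargs": {
  "plan": [
    [[0,0,0,0,0,-0.1],[0,0,0,0,0,-0.1],[0,0,0,0,0,-0.1],[0,0,0,0,0,-0.1],[0,0,0,0,0,-0.1]]
  ],
  "claw": 0.06
}}

```text
time: 11.37
tool_pos: [0.6221, -0.1401, 0.1957]
ee_rot: [[0.282, 0.959, -0.005], [0.96, -0.282, 0.001], [0.0, -0.005, -1.0]]
force: [0.6, -0.0, 0.0]
finger_gap: 0.0597
```

Call:
{"fn": "send_rows", "kwargs": {
  "plan": [
    [[0,0,0,0,0,-0.1],[0,0,0,0,0,-0.1],[0,0,0,0,0,-0.1],[0,0,0,0,0,-0.1],[0,0,0,0,0,-0.1]]
  ]
}}

```text
time: 11.78
tool_pos: [0.6222, -0.1398, 0.1959]
ee_rot: [[-0.213, 0.977, -0.005], [0.977, 0.213, 0.001], [0.002, -0.004, -1.0]]
force: [-0.3, -0.4, 0.7]
finger_gap: 0.06
```

Call:
{"fn": "send_rows", "kwargs": {
  "plan": [
    [[0,0,0,0,0,0],[0,0,0,0,0,0]]
  ]
}}

```text
time: 11.95
tool_pos: [0.6226, -0.1399, 0.1965]
ee_rot: [[-0.206, 0.979, -0.003], [0.979, 0.206, 0.001], [0.002, -0.003, -1.0]]
force: [-0.1, 0.4, 1.3]
finger_gap: 0.0597
```

```bash
python3 - <<'E'
from h import *
s=r.read_state(); print(s['tool_pos'],s['joints'].round(1),s['ee_rot'].round(3).tolist())
c=info('wrist');a=vision.read_camera('wrist'); cv2.imwrite('pics/w4.png',a);np.savez('w4.npz',K=c[0],D=c[1],R=c[2],p=c[3])
for y,x,n in((0.592,.006,'piv'),):print(n,proj(c,[y,x,.062]))
for k in((.623,-.141),(.626,-.1415)):
  for z in(.11,.062):print('knob',k,z,proj(c,[*k,z])[0].round(1))
for d in spotter.outline_of('wrist','knob_center')[:2]: print(d['score'],d['extent'])
E
```

```text
[ 0.62263016 -0.13991165  0.19651739] [-16.5  24.2  81.   -0.   75.  -28.3] [[-0.206, 0.979, -0.003], [0.979, 0.206, 0.001], [0.002, -0.003, -1.0]]
piv [[323.7576767    9.27666253]]
knob (0.623, -0.141) 0.11 [323.5 204.9]
knob (0.623, -0.141) 0.062 [323.6 190. ]
knob (0.626, -0.1415) 0.11 [327.2 206.3]
knob (0.626, -0.1415) 0.062 [326.7 191.2]
0.91 [299.9, 4.1, 349.6, 215.7]
```

View pics/w4.png

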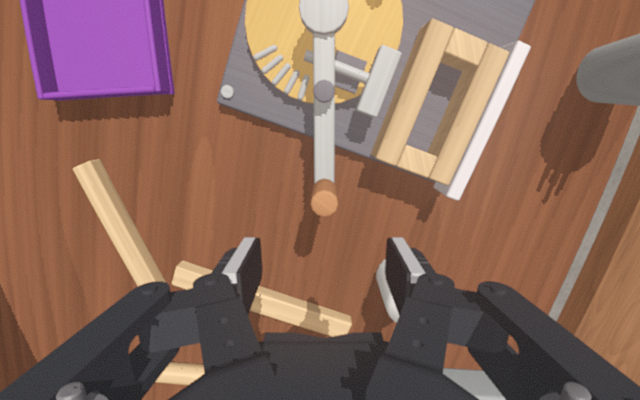

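The knob top is at (324,205), matching the prediction (323.5,204.9), and the hub matches too, so the lever is at rest. Five ridges are visible at about (265–305, 50–92). I measure their angles numerically while descending.

```bash
cat > polar.py <<'E'
from h import *
import sys
from scipy.signal import find_peaks
def run(npz,png,zs=(.016,.018),o=(.592,.006)):
    z=np.load(npz); c=(z['K'],z['D'],z['R'],z['p']); im=cv2.imread(png)
    for h in zs:
        th=np.radians(np.arange(-150,-70,.25)); rr=np.arange(.052,.070,.0005)
        T,Rr=np.meshgrid(th,rr); w=T+np.radians(-7.93)
        P=np.c_[(o[0]+Rr*np.cos(w)).ravel(),(o[1]+Rr*np.sin(w)).ravel(),np.full(T.size,h)]
        uv=proj(c,P).astype(np.float32).reshape(*T.shape,2)
        b=cv2.remap(im,uv,None,cv2.INTER_CUBIC).astype(float)
        prof=cv2.GaussianBlur(np.median(b[...,0],0)[None],(0,0),3)[0]
        pk,_=find_peaks(prof,prominence=8); print(h,[(round(float(np.degrees(th[i])),1),round(float(prof[i]))) for i in pk])
E
python3 - <<'E'
from polar import *
print('nominal p=0:',[round(-70.1-np.degrees(v),1) for v in(.22,.42,.62,.82,1.02)])
run('w4.npz','pics/w4.png',(.014,.016,.018)); run('w1.npz','pics/w1.png',(.014,.016,.018))
run('w1.npz','pics/w1.png',(.016,),(.590,.008))
E
```

```text
nominal p=0: [np.float64(-82.7), np.float64(-94.2), np.float64(-105.6), np.float64(-117.1), np.float64(-128.5)]
0.014 [(-138.8, 200), (-127.0, 199), (-115.0, 198), (-102.8, 196), (-90.5, 195)]
0.016 [(-138.2, 200), (-126.5, 198), (-114.8, 198), (-102.5, 196), (-90.2, 195)]
0.018 [(-137.8, 200), (-126.3, 198), (-114.2, 198), (-102.2, 196), (-90.2, 194)]
0.014 [(-137.2, 192), (-126.0, 190), (-114.8, 189), (-103.5, 188), (-88.5, 196)]
0.016 [(-137.0, 192), (-125.7, 190), (-114.5, 190), (-103.0, 189), (-87.2, 196)]
0.018 [(-136.8, 192), (-125.5, 190), (-114.0, 190), (-102.5, 189), (-86.5, 196)]
0.016 [(-134.5, 192), (-123.2, 190), (-112.0, 189), (-100.8, 188), (-84.8, 196)]
```

Call:
{"fn": "send_rows", "kwargs": {
  "plan": [
    [[-0.001,0,0.025,0,0,0],[0,0,0.03,0,0,0],[0,0,0.03,0,0,0],[0,0,0.025,0,0,0],[0,0,0.0165,0,0,0]]
  ]
}}

```text
time: 12.47
tool_pos: [0.6221, -0.1407, 0.0687]
ee_rot: [[-0.207, 0.978, -0.004], [0.978, 0.207, 0.001], [0.002, -0.004, -1.0]]
force: [-0.4, -0.6, -0.6]
finger_gap: 0.0598
```

Call:
{"fn": "send_rows", "kwargs": {
  "plan": [
    [[0,0,0,0,0,0]]
  ]
}}

```text
time: 12.55
tool_pos: [0.6205, -0.1402, 0.0673]
ee_rot: [[-0.207, 0.978, -0.009], [0.978, 0.207, 0.003], [0.004, -0.008, -1.0]]
force: [-1.3, -0.8, 0.3]
finger_gap: 0.06
```

Call:
{"fn": "send_rows", "kwargs": {
  "plan": [
    [[0,0,-0.001,0,0,0],[0,0,0,0,0,0],[0,0,0,0,0,0],[0,0,0,0,0,0],[0,0,0,0,0,0]]
  ],
  "claw": 0.01
}}

```text
time: 12.97
tool_pos: [0.6236, -0.142, 0.0749]
ee_rot: [[-0.209, 0.978, 0.0], [0.978, 0.209, -0.002], [-0.002, 0.0, -1.0]]
force: [-4.9, -1.8, 6.6]
finger_gap: 0.0209
```

Call:
{"fn": "send_rows", "kwargs": {
  "plan": [
    [[0,0,0,0,0,0],[0,0,0,0,0,0]]
  ]
}}

```text
time: 13.13
tool_pos: [0.6236, -0.142, 0.0749]
ee_rot: [[-0.208, 0.978, 0.001], [0.978, 0.208, -0.002], [-0.002, 0.0, -1.0]]
force: [-4.0, -1.7, 6.2]
finger_gap: 0.0207
```

Gripped (gap 20.7 mm). The tool x axis points at the pivot, so each row along the arc is ty = -0.15·dθ with rz = dθ. The first 0.2 rad goes in one call, then small steps watching the force.

Call:
{"fn": "send_rows", "kwargs": {
  "plan": [
    [[0.0001,-0.006,-0.002,0,0,0.04],[0.0001,-0.006,0,0,0,0.04],[0.0001,-0.006,0,0,0,0.04],[0.0001,-0.006,0,0,0,0.04],[0.0001,-0.006,0,0,0,0.04]]
  ]
}}

```text
time: 13.55
tool_pos: [0.5957, -0.1453, 0.0751]
ee_rot: [[-0.009, 1.0, 0.003], [1.0, 0.009, -0.002], [-0.002, 0.003, -1.0]]
force: [4.4, -1.8, -8.3]
finger_gap: 0.0205
```

Call:
{"fn": "send_rows", "kwargs": {
  "plan": [
    [[0.0001,-0.0045,0,0,0,0.03],[0,0,0,0,0,0]]
  ]
}}

```text
time: 13.72
tool_pos: [0.5906, -0.1454, 0.0751]
ee_rot: [[0.02, 1.0, 0.003], [1.0, -0.02, -0.002], [-0.002, 0.003, -1.0]]
force: [4.1, -4.2, -10.0]
finger_gap: 0.0204
```

Call:
{"fn": "send_rows", "kwargs": {
  "plan": [
    [[0.0001,-0.0045,0,0,0,0.03],[0,0,0,0,0,0]]
  ]
}}

```text
time: 13.88
tool_pos: [0.5863, -0.1453, 0.0751]
ee_rot: [[0.049, 0.999, 0.002], [0.999, -0.049, -0.002], [-0.002, 0.002, -1.0]]
force: [3.2, -4.3, -9.2]
finger_gap: 0.0206
```

Call:
{"fn": "send_rows", "kwargs": {
  "plan": [
    [[0.0001,-0.0045,0,0,0,0.03],[0,0,0,0,0,0]]
  ]
}}

```text
time: 14.05
tool_pos: [0.5826, -0.1451, 0.0751]
ee_rot: [[0.079, 0.997, 0.004], [0.997, -0.079, -0.002], [-0.002, 0.004, -1.0]]
force: [5.0, -3.8, -9.4]
finger_gap: 0.0205
```

Call:
{"fn": "send_rows", "kwargs": {
  "plan": [
    [[0.0001,-0.0045,0,0,0,0.03],[0,0,0,0,0,0]]
  ]
}}

```text
time: 14.22
tool_pos: [0.5778, -0.1447, 0.0751]
ee_rot: [[0.108, 0.994, 0.003], [0.994, -0.108, -0.002], [-0.002, 0.003, -1.0]]
force: [3.7, -5.5, -7.7]
finger_gap: 0.0207
```

Call:
{"fn": "send_rows", "kwargs": {
  "plan": [
    [[0.0001,-0.0045,0,0,0,0.03],[0,0,0,0,0,0]]
  ]
}}

```text
time: 14.38
tool_pos: [0.5727, -0.1442, 0.0751]
ee_rot: [[0.138, 0.99, 0.002], [0.99, -0.138, -0.002], [-0.002, 0.002, -1.0]]
force: [1.8, -5.4, -7.9]
finger_gap: 0.0208
```

Call:
{"fn": "send_rows", "kwargs": {
  "plan": [
    [[-0.0005,-0.003,0.001,0,0,0.02],[0,0,0,0,0,0]]
  ]
}}

```text
time: 14.55
tool_pos: [0.5701, -0.1438, 0.075]
ee_rot: [[0.158, 0.987, 0.003], [0.987, -0.158, -0.002], [-0.001, 0.003, -1.0]]
force: [1.2, -4.2, 1.3]
finger_gap: 0.0207
```

Call:
{"fn": "send_rows", "kwargs": {
  "plan": [
    [[0,-0.003,0,0,0,0.02],[0,0,0,0,0,0]]
  ]
}}

```text
time: 14.72
tool_pos: [0.5664, -0.1432, 0.075]
ee_rot: [[0.179, 0.984, 0.002], [0.984, -0.179, -0.001], [-0.001, 0.002, -1.0]]
force: [1.0, -4.4, 3.4]
finger_gap: 0.0206
```

Call:
{"fn": "send_rows", "kwargs": {
  "plan": [
    [[0,-0.003,0,0,0,0.02],[0,0,0,0,0,0]]
  ]
}}

```text
time: 14.88
tool_pos: [0.5634, -0.1427, 0.0749]
ee_rot: [[0.2, 0.98, 0.002], [0.98, -0.2, -0.001], [-0.001, 0.002, -1.0]]
force: [1.6, -5.1, 3.5]
finger_gap: 0.0203
```

Call:
{"fn": "send_rows", "kwargs": {
  "plan": [
    [[0,-0.003,0,0,0,0.02],[0,0,0,0,0,0]]
  ]
}}

```text
time: 15.05
tool_pos: [0.5609, -0.1422, 0.0749]
ee_rot: [[0.219, 0.976, 0.003], [0.976, -0.219, -0.002], [-0.001, 0.003, -1.0]]
force: [3.2, -4.1, 1.8]
finger_gap: 0.0205
```

Call:
{"fn": "send_rows", "kwargs": {
  "plan": [
    [[0,-0.003,0,0,0,0.02],[0,0,0,0,0,0]]
  ]
}}

```text
time: 15.22
tool_pos: [0.558, -0.1416, 0.0749]
ee_rot: [[0.239, 0.971, 0.003], [0.971, -0.239, -0.002], [-0.001, 0.003, -1.0]]
force: [2.8, -4.7, 3.7]
finger_gap: 0.0205
```

Call:
{"fn": "send_rows", "kwargs": {
  "plan": [
    [[0,-0.003,0,0,0,0.02],[0,0,0,0,0,0]]
  ]
}}

```text
time: 15.38
tool_pos: [0.5552, -0.1409, 0.0749]
ee_rot: [[0.258, 0.966, 0.003], [0.966, -0.258, -0.002], [-0.001, 0.003, -1.0]]
force: [2.6, -6.1, 3.2]
finger_gap: 0.0205
```

The force falls at about 0.33 rad, which fits the first click at about 0.34. I continue in small steps.

Call:
{"fn": "send_rows", "kwargs": {
  "plan": [
    [[0,-0.003,0,0,0,0.02],[0,0,0,0,0,0]]
  ]
}}

```text
time: 15.55
tool_pos: [0.553, -0.1404, 0.075]
ee_rot: [[0.277, 0.961, 0.004], [0.961, -0.277, -0.002], [-0.001, 0.005, -1.0]]
force: [4.2, -5.3, 0.8]
finger_gap: 0.0206
```

Call:
{"fn": "send_rows", "kwargs": {
  "plan": [
    [[0,-0.003,0,0,0,0.02],[0,0,0,0,0,0]]
  ]
}}

```text
time: 15.72
tool_pos: [0.5501, -0.1396, 0.075]
ee_rot: [[0.296, 0.955, 0.004], [0.955, -0.296, -0.002], [-0.001, 0.005, -1.0]]
force: [3.1, -4.0, 4.7]
finger_gap: 0.0203
```

Call:
{"fn": "send_rows", "kwargs": {
  "plan": [
    [[0,-0.003,0,0,0,0.02],[0,0,0,0,0,0]]
  ]
}}

```text
time: 15.88
tool_pos: [0.5466, -0.1385, 0.0749]
ee_rot: [[0.315, 0.949, 0.003], [0.949, -0.315, -0.002], [-0.001, 0.004, -1.0]]
force: [2.0, -5.2, 3.4]
finger_gap: 0.0208
```

Call:
{"fn": "send_rows", "kwargs": {
  "plan": [
    [[0,-0.003,0,0,0,0.02],[0,0,0,0,0,0]]
  ]
}}

```text
time: 16.05
tool_pos: [0.5434, -0.1374, 0.0749]
ee_rot: [[0.334, 0.943, 0.002], [0.943, -0.334, -0.002], [-0.001, 0.003, -1.0]]
force: [1.6, -4.5, 4.2]
finger_gap: 0.0204
```

Call:
{"fn": "send_rows", "kwargs": {
  "plan": [
    [[0,-0.003,0,0,0,0.02],[0,0,0,0,0,0]]
  ]
}}

```text
time: 16.22
tool_pos: [0.5401, -0.1363, 0.0749]
ee_rot: [[0.353, 0.936, 0.002], [0.936, -0.353, -0.001], [-0.001, 0.002, -1.0]]
force: [0.6, -6.0, 5.6]
finger_gap: 0.0207
```

Call:
{"fn": "send_rows", "kwargs": {
  "plan": [
    [[0,-0.003,0,0,0,0.02],[0,0,0,0,0,0]]
  ]
}}

```text
time: 16.38
tool_pos: [0.5371, -0.1352, 0.0749]
ee_rot: [[0.372, 0.928, 0.001], [0.928, -0.372, -0.001], [-0.001, 0.002, -1.0]]
force: [-1.1, -4.3, 6.5]
finger_gap: 0.0205
```

Call:
{"fn": "send_rows", "kwargs": {
  "plan": [
    [[0,-0.003,0,0,0,0.02],[0,0,0,0,0,0]]
  ]
}}

```text
time: 16.55
tool_pos: [0.5344, -0.1341, 0.0749]
ee_rot: [[0.39, 0.921, 0.002], [0.921, -0.39, -0.001], [-0.001, 0.002, -1.0]]
force: [1.2, -4.7, 4.9]
finger_gap: 0.0206
```

Call:
{"fn": "send_rows", "kwargs": {
  "plan": [
    [[0,-0.003,0,0,0,0.02],[0,0,0,0,0,0]]
  ]
}}

```text
time: 16.72
tool_pos: [0.5321, -0.1331, 0.0749]
ee_rot: [[0.409, 0.913, 0.002], [0.913, -0.409, -0.002], [-0.001, 0.003, -1.0]]
force: [2.1, -6.4, 3.6]
finger_gap: 0.0206
```

```bash
python3 - <<'E'
import numpy as np
P=np.array([[.6236,-.142],[.5957,-.1453],[.5906,-.1454],[.5863,-.1453],[.5826,-.1451],[.5778,-.1447],[.5727,-.1442],[.5701,-.1438],[.5664,-.1432],[.5634,-.1427],[.5609,-.1422],[.558,-.1416],[.5552,-.1409],[.553,-.1404],[.5501,-.1396],[.5466,-.1385],[.5434,-.1374],[.5401,-.1363],[.5371,-.1352],[.5344,-.1341],[.5321,-.1331]])
F=np.array([[-4,-1.7],[4.4,-1.8],[4.1,-4.2],[3.2,-4.3],[5,-3.8],[3.7,-5.5],[1.8,-5.4],[1.2,-4.2],[1,-4.4],[1.6,-5.1],[3.2,-4.1],[2.8,-4.7],[2.6,-6.1],[4.2,-5.3],[3.1,-4],[2,-5.2],[1.6,-4.5],[.6,-6],[-1.1,-4.3],[1.2,-4.7],[2.1,-6.4]])
A=np.c_[2*P,np.ones(len(P))];q=np.linalg.lstsq(A,(P**2).sum(1),rcond=None)[0];print('free fit',q[:2],np.sqrt(q[2]+q[0]**2+q[1]**2))
from scipy.optimize import least_squares
o=least_squares(lambda o:np.hypot(*(P-o).T)-.15,[.592,.006]).x;print('r=.15',o)
a=np.unwrap(np.arctan2(*(P-o).T[::-1]));L=a[0]-a
t=np.c_[-np.sin(a),np.cos(a)]
for l,f in zip(L,(F*t).sum(1)):print(round(l,3),round(f,1))
E
```

```text
free fit [0.59173592 0.00597378] 0.15135442677906455
r=.15 [0.59155066 0.00461435]
0.0 -4.3
0.188 4.3
0.222 4.1
0.25 3.3
0.275 5.2
0.307 4.2
0.341 2.5
0.359 1.8
0.384 1.7
0.404 2.5
0.421 4.0
0.441 3.8
0.46 4.0
0.475 5.4
0.495 4.1
0.52 3.5
0.542 3.0
0.565 2.6
0.587 0.5
0.606 2.9
0.623 4.5
```

Two dips so far (about 0.375 and 0.585 rad), so crests are near 0.34 and 0.54. Vision agrees, and the target stays at 0.84. Third click next.

Call:
{"fn": "send_rows", "kwargs": {
  "plan": [
    [[0,-0.003,-0.0005,0,0,0.02],[0,0,0,0,0,0]]
  ]
}}

```text
time: 16.88
tool_pos: [0.529, -0.1318, 0.0749]
ee_rot: [[0.427, 0.904, 0.002], [0.904, -0.427, -0.001], [-0.001, 0.002, -1.0]]
force: [2.4, -5.6, 0.3]
finger_gap: 0.0206
```

Call:
{"fn": "send_rows", "kwargs": {
  "plan": [
    [[0,-0.003,0,0,0,0.02],[0,0,0,0,0,0]]
  ]
}}

```text
time: 17.05
tool_pos: [0.5265, -0.1306, 0.0749]
ee_rot: [[0.445, 0.896, 0.002], [0.896, -0.445, -0.002], [-0.001, 0.002, -1.0]]
force: [2.7, -6.9, 0.2]
finger_gap: 0.0208
```

Call:
{"fn": "send_rows", "kwargs": {
  "plan": [
    [[0,-0.003,0,0,0,0.02],[0,0,0,0,0,0]]
  ]
}}

```text
time: 17.22
tool_pos: [0.5246, -0.1296, 0.075]
ee_rot: [[0.462, 0.887, 0.003], [0.887, -0.462, -0.002], [-0.001, 0.004, -1.0]]
force: [3.4, -5.9, -0.1]
finger_gap: 0.0202
```

Call:
{"fn": "send_rows", "kwargs": {
  "plan": [
    [[0,-0.003,0,0,0,0.02],[0,0,0,0,0,0]]
  ]
}}

```text
time: 17.38
tool_pos: [0.5218, -0.1282, 0.075]
ee_rot: [[0.48, 0.877, 0.003], [0.877, -0.48, -0.002], [-0.001, 0.003, -1.0]]
force: [2.0, -6.8, 2.5]
finger_gap: 0.0206
```

Call:
{"fn": "send_rows", "kwargs": {
  "plan": [
    [[0,-0.003,0,0,0,0.02],[0,0,0,0,0,0]]
  ]
}}

```text
time: 17.55
tool_pos: [0.5185, -0.1265, 0.075]
ee_rot: [[0.497, 0.868, 0.002], [0.868, -0.497, -0.002], [-0.001, 0.002, -1.0]]
force: [1.9, -6.4, 2.5]
finger_gap: 0.0205
```

Call:
{"fn": "send_rows", "kwargs": {
  "plan": [
    [[0,-0.003,0,0,0,0.02],[0,0,0,0,0,0]]
  ]
}}

```text
time: 17.72
tool_pos: [0.5156, -0.1248, 0.0749]
ee_rot: [[0.515, 0.857, 0.001], [0.857, -0.515, -0.001], [-0.001, 0.002, -1.0]]
force: [1.3, -5.0, 2.7]
finger_gap: 0.0204
```

Call:
{"fn": "send_rows", "kwargs": {
  "plan": [
    [[0,-0.003,0,0,0,0.02],[0,0,0,0,0,0]]
  ]
}}

```text
time: 17.88
tool_pos: [0.5126, -0.123, 0.0749]
ee_rot: [[0.532, 0.847, 0.0], [0.847, -0.532, -0.001], [-0.001, 0.001, -1.0]]
force: [0.4, -4.6, 3.9]
finger_gap: 0.0206
```

Call:
{"fn": "send_rows", "kwargs": {
  "plan": [
    [[0,-0.003,0,0,0,0.02],[0,0,0,0,0,0]]
  ]
}}

```text
time: 18.05
tool_pos: [0.5099, -0.1213, 0.0749]
ee_rot: [[0.549, 0.836, 0.0], [0.836, -0.549, -0.001], [-0.001, 0.001, -1.0]]
force: [-1.0, -3.8, 5.2]
finger_gap: 0.0207
```

Call:
{"fn": "send_rows", "kwargs": {
  "plan": [
    [[0,-0.003,0,0,0,0.02],[0,0,0,0,0,0]]
  ]
}}

```text
time: 18.22
tool_pos: [0.5076, -0.1198, 0.0749]
ee_rot: [[0.565, 0.825, 0.001], [0.825, -0.565, -0.001], [-0.001, 0.001, -1.0]]
force: [0.8, -6.1, 3.1]
finger_gap: 0.0208
```

The third dip came at about 0.79 and the force is now rising again (lever about 0.81). One last small step goes to the middle of the gap, then I hold and check with pictures.

Call:
{"fn": "send_rows", "kwargs": {
  "plan": [
    [[0,-0.0035,0,0,0,0.023],[0,0,0,0,0,0],[0,0,0,0,0,0],[0,0,0,0,0,0]]
  ]
}}

```text
time: 18.55
tool_pos: [0.5053, -0.1183, 0.0749]
ee_rot: [[0.583, 0.812, 0.001], [0.812, -0.583, -0.002], [-0.001, 0.002, -1.0]]
force: [1.6, -6.2, 2.9]
finger_gap: 0.0208
```

```bash
python3 - <<'E'
from h import *
from polar import run
s=r.read_state(); p=s['tool_pos']; print(p,s['force'],s['finger_gap'],s['time'])
for o in((.59155,.0046),(.592,.006)): print('lever',-1.3539-np.arctan2(p[1]-o[1],p[0]-o[0]))
c=info('wrist');a=vision.read_camera('wrist'); np.savez('w5.npz',K=c[0],D=c[1],R=c[2],p=c[3]); cv2.imwrite('pics/w5.png',a)
run('w5.npz','pics/w5.png',(.016,))
b=vision.read_camera('top'); cv2.imwrite('pics/top5.png',b)
cv2.imwrite('pics/v5.png',np.hstack([cv2.resize(a,(400,250)),cv2.resize(b[90:340,130:530],(400,250))]))
E
```

```text
[ 0.50529825 -0.11828162  0.07489558] [ 1.57366203 -6.20700933  2.88963541] 0.020807826606089375 18.55
lever 0.8289025412721787
lever 0.8260253877621706
0.016 [(-137.8, 211), (-126.3, 156), (-100.0, 151), (-88.0, 204)]
```

View pics/v5.png

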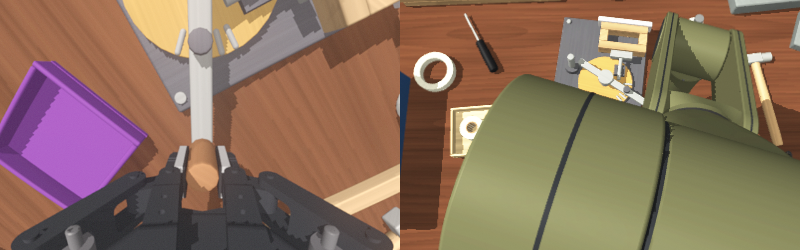

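The wrist view shows the knob held at (200,170), with the pawl between ridges at (180,40) and (222,38). The top view shows the roll in the tray at (470,127). Force puts the middle of the gap at about 0.85 and vision at about 0.87, so I nudge 0.02 further and hand in.

Call:
{"fn": "send_rows", "kwargs": {
  "plan": [
    [[0,-0.003,0,0,0,0.02],[0,0,0,0,0,0],[0,0,0,0,0,0],[0,0,0,0,0,0],[0,0,0,0,0,0]]
  ]
}}

```text
time: 19.07
tool_pos: [0.5029, -0.1165, 0.0749]
ee_rot: [[0.599, 0.8, 0.001], [0.8, -0.599, -0.002], [-0.001, 0.002, -1.0]]
force: [1.5, -6.3, 2.8]
finger_gap: 0.0207
```

```bash
python3 - <<'E'
from h import *
s=r.read_state(); p=s['tool_pos']; print(p,s['force'],s['finger_gap'],s['time'])
l=-1.3539-np.arctan2(p[1]-.0046,p[0]-.59155); print('lever',l)
if .81<l<.88: print(r.job_done())
E
```

```text
[ 0.50288699 -0.11653821  0.07490364] [ 1.54899483 -6.31526447  2.81629039] 0.02066713659173493 19.0667
lever 0.8487229551269293
the job is handed in; nothing more can be done
None
```

I lifted the tape roll off its post and laid it flat in the larger plywood tray. I then drew the lever by its knob through three clicks and handed the job in at 19.1 s, still holding the knob.

- **Roll:** after release, the wrist and top views showed it lying flat inside the tray, and a later top view still showed it there.
- **Clicks:** I felt exactly three force dips, at lever angles of about 0.38, 0.59 and 0.79 rad. That puts the first three crests at about 0.34, 0.54 and 0.75 and the fourth at about 0.94.
- **Final hold:** the lever was at about 0.85 rad, past the third crest and short of the fourth, with a finger gap of 20.7 mm on the knob.
- **Disagreement:** the ridge angles from the pictures put the middle of the gap at about 0.87, and the force dips put it at about 0.85. The vision value also implies a plate turn of -0.15 rad, slightly outside the stated ±0.12. At 0.85 the lever lies between the third and fourth clicks by either measure.
- **Other objects:** I noticed no contact with anything else, but I did not separately measure whether the other objects had moved.

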